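# Clear out a kit case: scrap through a sprung flap, then shut the case

### The arm

A 7-joint arm with a two-finger parallel gripper is mounted at the origin on a cart in front of the work surface, level with it; the furniture and walls round the work are solid. World frame = base frame: x ahead of the robot, y to its left, z up, the work surface at z = 0. Lengths are in m, angles in degrees, forces in N, time in s.
With the tool pointing down it reaches from about 0.425 to 0.875 m from the base axis. Payload 4.7 kg.
Tool frame: the origin (TCP) lies midway between the tips of the shut fingers; the grasp point (between the pads) lies 19 mm behind it; z points along the fingers, y is the line along which they close (so a half turn about z gives the same grasp; the last joint's range is limited). The gripper opens to 85 mm and grips with 20 to 120 N. Pads are 22 mm wide; open, the fingers measure 114 mm over their backs; the gripper's body (76 mm by 85 mm) begins 54 mm behind the grasp point. The pads swing forward as they close: fully open they stand 13 mm farther back than shut.
Start: joints at [-64.051, 18.392, -4.016, 83.108, 1.295, 78.541, -3.26], TCP at [0.276, 0.588, 0.231] pointing down, gripper open.
Joint ranges: [-163.93, 163.93], [-17.29, 119.83], [-79.2, 71.16], [3.27, 140.29], [-89.18, 269.18], [5.43, 117.66], [-154.24, 154.24]. Speed limits (degrees/s): [147.25, 147.25, 180, 180, 180, 180, 180].

### API

Orientations are given as [roll, pitch, yaw] about the fixed x, y, z axes, in that order (R = Rz(yaw) Ry(pitch) Rx(roll)).
In Python, from cell import manip gives the robot as it stands.
- The arm moves only by the tool drive_tool, never from a script. Its argument "increments" is text: rows parted by semicolons, each of 4 numbers parted by spaces: the shift along the tool's x, y, z in m, then the turn about the tool's z in rad. A call has 1 to 5 rows; each row is the pose to reach, as a shift and turn from the pose commanded when the call began, along the tool's axes at that moment; what a row does not reach only later rows make up. A row lasts 1/10 s, in which the tool goes at most 50 mm and 8.59 degrees, less where a joint would pass 70% of its speed; a pose out of reach is approached as far as the arm can. A call with a gripper value outside its range is refused whole. "claw" is the opening, from 0 (shut) to 1 (fully open), set as the call begins (left out, the last holds). The fingers move at their own pace and stop on an object; "force" is the grip in N (left out, the last holds). Time passes only in rows, so rows that repeat a pose let the fingers close. It gives the time, the measured TCP pose, the force, the opening and the grip force at its end, in the units of the state.
- manip.read_state(): the state, without advancing time (a new reading comes with each control period).
- manip.grab_frame(name): name is "scene" or "side" or "wrist"; returns the picture (400x640x3 uint8, red, green, blue); there is no depth.
- manip.get_calibration(name): a dict with "vertical_fov" (degrees; the focal length in pixels is half the picture's height over the tangent of half this angle, whatever the lens; pixels are square), "cx", "cy" (the principal point, pixels), "dist_coeffs" ([k1, k2, p1, p2, k3] as OpenCV has them; the pictures are not rectified), "extrinsics" (4x4, takes a point from camera to world coordinates). Camera axes: x right, y down, z forward; pixel columns grow to the right and rows downward; lengths in m; the calibration is good to about 2 mm. A picture is of the moment at which its call begins: read the wrist's pose just before it. get_calibration takes no time and is no camera call; for the wrist camera it gives the pose at the moment of the call.
- manip.sign_off(): hands the job in; it is judged then, once.
The state is a dict: "time_s": time; "joints": joint angles; "dq": joint speeds; "tau": joint torques, N m; "ee_pos": TCP position; "tool_rot": TCP orientation; "wrist_force": force on the tool from outside, world axes, zero at the start; "moment": the same for the moment, N m; "gripper_width": finger opening in m; "finger_force": force on a finger pad.
Only numpy, scipy, OpenCV 4.12 (cv2) and the standard library are available. Lean on these libraries where they do the work, as an engineer would, in place of code of your own. Each camera call takes 0.05 s, during which the arm holds its last target. There are 200 camera calls.

### The job

Push every rusty bolt and old spark plug that lies in the open black kit case or on the bench round it past the sprung flap of the grey scrap box, so that it drops inside and the flap springs shut. The small orange-handled screwdriver lying with them belongs in the bottom half of the case: put it in there unless it is there already. When all that is done, close the case fully, edge to edge; leave the other things where they are, also the tools at the left side of the bench.

Things in the scene. Friction and masses are not known exactly. Their poses are not given: they have to be found in the camera images.
- mouth (a point): centre of the mouth in the flat top of the grey scrap box, level with that top, 165 above the bench; axes as for the box. The mouth is 120 (x) by 150 (y), filled by the flap. A part just laid on the flap stays on it; pushed down with the gripped part or the fingertips (tips some 60 below the top, a little to the -x side of this point) it clears the flap and, let go, falls in
- flap (a joint): angle of the steel flap in the mouth, 0 shut, 1.3 at most, grows as it swings down into the box. Flap 115 (x) by 146 (y), its top 2 below the box's top, hinged along the mouth's +x edge (60 from the mouth's centre), free edge at -x; spring 0.30 N m when shut plus 0.10 N m/rad (5 N at mid-flap, 12 N near the hinge), damper 0.1 N m s: push slowly; springs shut by itself in 0.5 s
- scrap_box: grey sheet-metal scrap box, fixed to the bench, 140 along its x by 190 along its y by 165 high, walls and floor 4 thick, hollow; origin under its centre, z up, -x toward the robot
- case: bottom half of the black plastic clamshell kit case, fixed on the bench, open upward; outside 110 along its x by 175 along its y by 28 high, walls and floor 3 thick; origin under its centre, z up; the hinge runs along its +x edge (the far side from the robot)
- case_hinge (a point): middle of the case's hinge line, 55 along +x from the case's centre and 28 above the bench; axes as for the case
- lid_edge (a point): middle of the free edge of the case's upper half, half-way up its 28 mm depth, 110 from the hinge line; fixed to the upper half (when shut its axes are those of the case)
- case_lid (a joint): angle of the case's upper half (a shell like the bottom half): 0 shut, rims meeting, closed case 56 high; 1.57 upright; grows as it opens, 1.95 at most; starts at 1.52 to 1.68. The stiff hinge (0.11 N m) lets it stay where it is left, so it must be pushed over from behind and pressed down all the way
- bolt_a_mid (a point): rusty steel bolt lying down, 88 long (its own y axis), shank 12 in diameter, hexagon head 20 across at its -y end; this point is its centre, half-way along and 8 to 11 above what it lies on; 0.09 kg; scrap; may be absent
- bolt_b_mid (a point): rusty steel bolt lying down, 88 long (its own y axis), shank 12 in diameter, hexagon head 20 across at its -y end; this point is its centre, half-way along and 8 to 11 above what it lies on; 0.09 kg; scrap; may be absent
- plug_a_mid (a point): old spark plug lying down, 63 long (its own y axis), up to 21 thick, white ceramic and grey steel, thick from its +y end to just past mid-length and 12 thin beyond; this point is on its axis in the thick part, 8 to the +y side of mid-length and 10 above what it lies on; scrap; may be absent
- plug_b_mid (a point): old spark plug lying down, 63 long (its own y axis), up to 21 thick, white ceramic and grey steel, thick from its +y end to just past mid-length and 12 thin beyond; this point is on its axis in the thick part, 8 to the +y side of mid-length and 10 above what it lies on; scrap; may be absent
- driver_grip (a point): small screwdriver lying down, 118 long (its own y axis), round orange handle 16 in diameter and 64 long at its +y end, thin shaft at its -y end; this point is on its axis in the handle, 20 to the +y side of mid-length and 8 above what it lies on; 0.03 kg
- bolt_a: the first bolt, origin under its centre
- bolt_b: the second bolt, likewise
- plug_a: the first spark plug, origin under its centre
- plug_b: the second spark plug, likewise
- driver: the screwdriver, origin under its mid-length, y toward the handle
- brush: paint brush, 44 x 210 x 15; a bystander; origin under its centre

How it is judged (in metres and radians):
On the way, in this order (a step that is already met when the one before it is completed fails the run):
1. every bolt and spark plug present is inside the scrap box, the flap is shut, and the screwdriver lies in the bottom half of the case (x of bolt_a_mid in the frame of scrap_box between -0.067 and 0.067 m and y of bolt_a_mid in the frame of scrap_box between -0.092 and 0.092 m and z of bolt_a_mid in the frame of scrap_box between 0 and 0.1 m and x of bolt_b_mid in the frame of scrap_box between -0.067 and 0.067 m and y of bolt_b_mid in the frame of scrap_box between -0.092 and 0.092 m and z of bolt_b_mid in the frame of scrap_box between 0 and 0.1 m and x of plug_a_mid in the frame of scrap_box between -0.067 and 0.067 m and y of plug_a_mid in the frame of scrap_box between -0.092 and 0.092 m and z of plug_a_mid in the frame of scrap_box between 0 and 0.1 m and x of plug_b_mid in the frame of scrap_box between -0.067 and 0.067 m and y of plug_b_mid in the frame of scrap_box between -0.092 and 0.092 m and z of plug_b_mid in the frame of scrap_box between 0 and 0.1 m and x of driver_grip in the frame of case between -0.053 and 0.053 m and y of driver_grip in the frame of case between -0.085 and 0.085 m and z of driver_grip in the frame of case between 0 and 0.032 m and value of joint flap below 0.1 rad), for 0.2 s.
2. the case is then closed (value of joint case_lid below 0.035 rad), for 0.2 s.
At the end, for the whole second after the job is handed in: Every bolt and plug present lies inside the scrap box (centre under 100 mm above the bench), the flap is shut within 0.1 rad, the screwdriver lies in the case's bottom half (handle point under 32 mm up), the case is shut within 0.035 rad, the screwdriver is at rest (all of step 1 and value of joint case_lid below 0.035 rad and linear speed of driver below 0.03 m/s); the robot touches nothing.
It fails at once if the paint brush is moved by more than 40 mm (distance of brush from where it was at the start of the episode above 0.04 m).
Of bolt_a, bolt_b, plug_a, plug_b only 3 to 4 are there at a start; the rules pass over those that are not, and their reading is None.
At some moment in a run one of bolt_a, bolt_b may be knocked a few centimetres aside while the robot is not near it.
Once in a run the grip may slacken for a moment while it holds something.
It also fails if it takes over 210 s, if anything falls off the work surface, if the arm or the gripper's body presses on something with over 40 N, if the wrist force passes 120 N, or if a joint passes its speed limit or range.

## Working session

There is one attempt and no reset: what is moved stays moved. The work goes in short steps, Python scripts to look and compute and a tool call to move; the robot and the scene stay as the last step left them, time stands still between calls to the robot, and variables do not carry over. Pictures are saved under pics/ and viewed, at most 17 in all, crops included, and the job is handed in when it is done.

Besides the shell and the picture viewer there is one more tool, called after "Call:" by a JSON object that holds its "api" and its "payload", one argument or row to a line. drive_tool: Moves the arm, as the interface text tells. Its arguments: {"type":"object","properties":{"increments":{"type":"string"},"claw":{"type":"number"},"force":{"type":"number"}},"required":["increments"]}

```bash
ls; mkdir -p pics; python3 - <<'E'
from cell import manip
import cv2
for n in("scene","side"):
    f=manip.grab_frame(n); cv2.imwrite(f"pics/{n}0.png",f[:,:,::-1])
    c=manip.get_calibration(n); print(n,c)
print(manip.read_state())
E
```

```text
pics
scene {'vertical_fov': 48.7118654148197, 'cx': 323.49203671851717, 'cy': 196.55640164234552, 'dist_coeffs': array([-0.06195176,  0.        ,  0.        ,  0.        ,  0.        ]), 'extrinsics': array([[-0.84978813, -0.22124611,  0.47844571,  0.00887298],
       [-0.52686573,  0.38493172, -0.7577863 ,  1.04840207],
       [-0.01651166, -0.89603445, -0.4436774 ,  0.56825803],
       [ 0.        ,  0.        ,  0.        ,  1.        ]])}
side {'vertical_fov': 54.32299524439408, 'cx': 313.42209122685307, 'cy': 199.85052886566262, 'dist_coeffs': array([0.02121855, 0.        , 0.        , 0.        , 0.        ]), 'extrinsics': array([[-0.95943724, -0.16507953,  0.2285365 ,  0.32605548],
       [-0.28181882,  0.58355366, -0.76160572,  0.88899443],
       [-0.0076378 , -0.79511878, -0.60640563,  0.62890297],
       [ 0.        ,  0.        ,  0.        ,  1.        ]])}
{'time_s': 0.1, 'joints': array([-64.0502582 ,  18.43547558,  -4.01609703,  83.16843899,
         1.29462395,  78.54128597,  -3.25991269]), 'dq': array([ 0.06927961, -0.07754591,  0.02963929, -0.13392502, -0.09686179,
        0.03574241, -0.12079231]), 'tau': array([-9.86949235e-04, -4.94876182e+01, -3.84580856e-01, -3.15212023e+01,
        1.29821981e-02,  7.46133883e-03, -1.83750478e-05]), 'ee_pos': array([0.27598913, 0.58795919, 0.23032082]), 'tool_rot': array([-1.79900015e+02,  4.95729427e-03,  1.54860418e+02]), 'wrist_force': array([0.59270688, 0.50910113, 0.03987514]), 'moment': array([ 0.02471621, -0.03138001,  0.00913473]), 'finger_force': 0.0, 'gripper_width': 0.08522430469497386}
```

View pics/scene0.png

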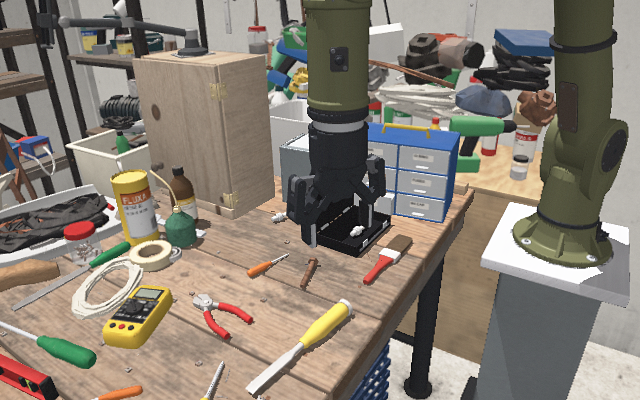

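View pics/side0.png

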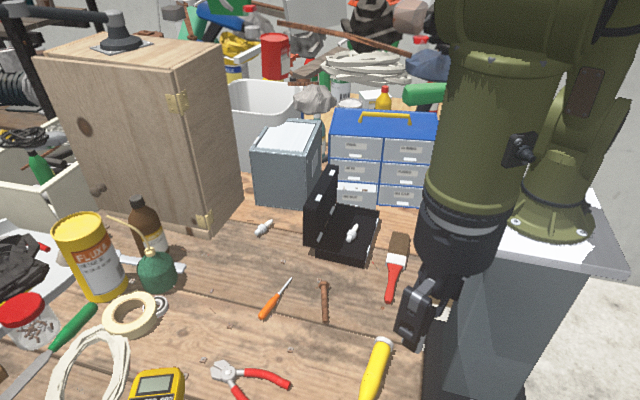

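The side view shows the scrap box (285,165), the case with its lid upright (345,220), a plug in the case (350,233), a plug on the bench (264,228), the bolt (323,300), the driver (277,300) and the brush (398,265). I'll enlarge this part.

```bash
cat > h.py <<'E'
from cell import manip
import numpy as np, cv2
def KD(c):
    f=200/np.tan(np.radians(c["vertical_fov"]/2))
    return np.array([[f,0,c["cx"]],[0,f,c["cy"]],[0,0,1]]),np.array(c["dist_coeffs"],float)
def ray(c,uv):
    K,D=KD(c); E=np.array(c["extrinsics"])
    p=cv2.undistortPoints(np.array(uv,float).reshape(-1,1,2),K,D).reshape(-1,2)
    d=np.c_[p,np.ones(len(p))]@E[:3,:3].T
    return E[:3,3],d
def plane(c,uv,z):
    o,d=ray(c,uv); z=np.broadcast_to(z,len(d)); return o+d*((z-o[2])/d[:,2])[:,None]
def proj(c,P):
    K,D=KD(c); E=np.linalg.inv(np.array(c["extrinsics"]))
    return cv2.projectPoints(np.array(P,float).reshape(-1,1,3),cv2.Rodrigues(E[:3,:3])[0],E[:3,3],K,D)[0].reshape(-1,2)
def snap(n,tag):
    c=manip.get_calibration(n); f=manip.grab_frame(n)[:,:,::-1].copy(); cv2.imwrite(f"pics/{tag}.png",f)
    return c,f
E
python3 - <<'E'
import cv2
f=cv2.imread("pics/side0.png")[110:330,230:430]
cv2.imwrite("pics/side0c.png",cv2.resize(f,None,fx=2.7,fy=2.7,interpolation=cv2.INTER_CUBIC))
E
```

```text
(no output)
```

View pics/side0c.png

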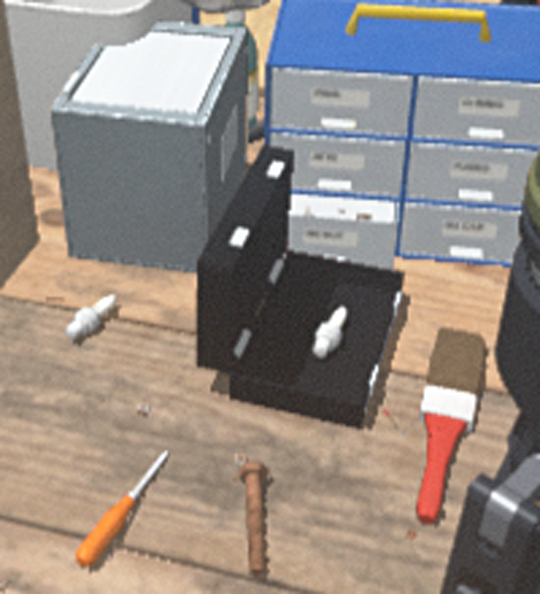

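The crop shows the box top's corners (53,110), (205,125), (247,25), the case rim's near-right corner (~365,405) and far-right corner (403,272), and each object plainly.

```bash
python3 - <<'E'
from h import *
np.set_printoptions(precision=4,suppress=True)
c=manip.get_calibration("side")
def q(name,l,z):
    uv=[(230+a/2.7,110+b/2.7) for a,b in l]; P=plane(c,uv,z); print(name,P[:,:2].tolist() if 0 else P[:,:2])
    if len(P)>1: d=np.diff(P[:,:2],axis=0); print("   len",np.linalg.norm(d,axis=1),"dir",np.degrees(np.arctan2(d[:,1],d[:,0])))
q("boxtop",[(53,110),(205,125),(247,25)],.165)
q("boxbot",[(68,258),(203,272)],0)
q("case rim NL?,NR,FR",[(230,378),(368,403),(403,272)],.028)
q("case bottom",[(232,400),(362,427)],0)
q("plugcase thick-thin",[(320,348),(343,312)],.013)
q("plugbench",[(74,333),(113,299)],.01)
q("driver tip/handle",[(167,454),(84,560)],.006)
q("bolt head, end",[(254,468),(259,570)],.009)
q("brush",[(463,333),(427,518)],.007)
E
```

```text
boxtop [[ 0.6991  0.1643]
 [ 0.564   0.1526]
 [ 0.5807 -0.0423]]
   len [0.1356 0.1956] dir [-175.0428  -85.1017]
boxbot [[0.7026 0.1642]
 [0.5704 0.1491]]
   len [0.1331] dir [-173.5061]
case rim NL?,NR,FR [[0.4982 0.3058]
 [0.3866 0.3026]
 [0.3852 0.1326]]
   len [0.1116 0.17  ] dir [-178.3586  -90.4694]
case bottom [[0.4975 0.3027]
 [0.3893 0.3027]]
   len [0.1082] dir [-179.9784]
plugcase thick-thin [[0.4388 0.2355]
 [0.4291 0.1844]]
   len [0.052] dir [-100.724]
plugbench [[0.6496 0.2724]
 [0.6335 0.2203]]
   len [0.0545] dir [-107.2234]
driver tip/handle [[0.5282 0.3773]
 [0.5527 0.4846]]
   len [0.1101] dir [77.1503]
bolt head, end [[0.4594 0.3747]
 [0.4325 0.4609]]
   len [0.0903] dir [107.2978]
brush [[0.3241 0.1763]
 [0.3275 0.3833]]
   len [0.207] dir [89.0604]
```

```bash
cat >> h.py <<'E'
def plan(*wps,start=None):
    "wps (x,y,z,yaw_deg); prints one row per waypoint and number of 0.1s rows needed"
    s=manip.read_state(); p=np.array(s["ee_pos"]); yaw=s["tool_rot"][2]
    if start is not None: p=np.array(start[:3]); yaw=start[3]
    print("at",p.round(4),round(yaw,2),"t",round(s["time_s"],1),"w",round(s["gripper_width"],4),"F",np.round(s["wrist_force"],1))
    for x,y,z,w in wps:
        c,k=np.cos(np.radians(yaw)),np.sin(np.radians(yaw)); d=np.array([x,y,z])-p
        t=(w-yaw+180)%360-180
        # tool: X=(c,k,0) Y=(k,-c,0) Z=(0,0,-1); turn about tool z = -yaw change
        print("%.3f %.3f %.3f %.3f"%(c*d[0]+k*d[1],k*d[0]-c*d[1],-d[2],-np.radians(t)),"rows",max(np.linalg.norm(d)/.05,abs(t)/8.59).round(1))
        p=np.array([x,y,z]);yaw=w
E
python3 -c "
from h import *
plan((.40,.42,.36,125),(.50,.27,.36,95))"
```

```text
at [0.276  0.588  0.2303] 154.86 t 0.1 w 0.0852 F [0.6 0.5 0. ]
-0.184 -0.099 -0.130 0.521 rows 4.9
-0.180 -0.004 -0.000 0.524 rows 3.6
```

Call:
{"api": "drive_tool", "payload": {
  "increments": "-0.184 -0.099 -0.130 0.521;-0.184 -0.099 -0.130 0.521;-0.184 -0.099 -0.130 0.521;-0.184 -0.099 -0.130 0.521;-0.184 -0.099 -0.130 0.521"
}}

```text
time_s: 0.6
ee_pos: [0.4018, 0.4186, 0.3624]
tool_rot: [180.0, 0.0, 124.9]
wrist_force: [0.5, -0.4, 0.2]
gripper_width: 0.0856
finger_force: 0.0
```

Call:
{"api": "drive_tool", "payload": {
  "increments": "-0.180 -0.004 0 0.524;-0.180 -0.004 0 0.524;-0.180 -0.004 0 0.524;-0.180 -0.004 0 0.524;-0.180 -0.004 0 0.524"
}}

```text
time_s: 1.1
ee_pos: [0.5036, 0.2655, 0.3613]
tool_rot: [180.0, 0.1, 94.4]
wrist_force: [0.5, -0.2, 0.2]
gripper_width: 0.0854
finger_force: 0.0
```

```bash
python3 -c "
from h import *
plan()
snap('wrist','w1')"
```

```text
at [0.5036 0.2655 0.3613] 94.43 t 1.1 w 0.0854 F [ 0.5 -0.2  0.2]
```

View pics/w1.png

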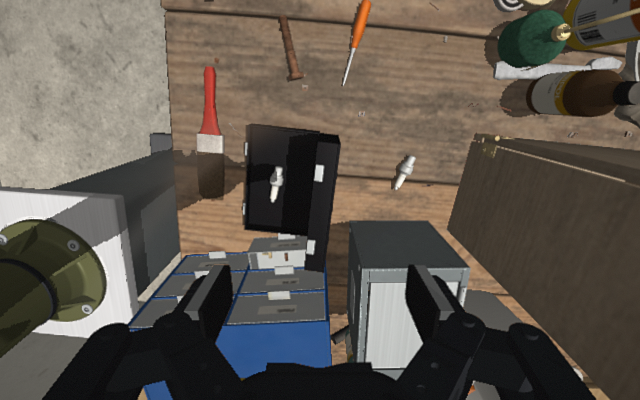

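The wrist view confirms the layout (+x to the right, +y up): bolt (290,50), driver (355,45), case plug (277,183), bench plug (404,172), box (405,290). A dark item at about (340,335), between the drawers and the box, may be a second bolt. I'll measure these and look down from a better place.

```bash
python3 - <<'E'
from h import *
np.set_printoptions(precision=4,suppress=True)
c=manip.get_calibration("wrist"); print(c["vertical_fov"],c["dist_coeffs"],np.array(c["extrinsics"])[:3,3])
def q(n,l,z): 
    P=plane(c,l,z)[:,:2];print(n,*P)
q("dark",[(338,338),(331,343),(346,331)],.01)
q("bolt",[(282,18),(296,76)],.009); q("driver",[(367,2),(345,84)],.006)
q("cplug",[(279,168),(273,200)],.013); q("bplug",[(410,157),(398,187)],.01)
q("box top NL NR",[(362,270),(469,267)],.165)
q("case rim",[(247,125),(246,229)],.028)
f=cv2.imread("pics/w1.png")
cv2.imwrite("pics/w1c.png",cv2.resize(f[300:370,300:380],None,fx=6,fy=6,interpolation=cv2.INTER_CUBIC))
plan((.55,.14,.36,95))
E
```

```text
66.30553442612789 [-0.0417  0.      0.      0.      0.    ] [0.4943 0.3504 0.5039]
dark [ 0.5702 -0.0956] [ 0.5574 -0.1095] [ 0.5843 -0.0768]
bolt [0.4318 0.4608] [0.4568 0.3843]
driver [0.5511 0.4923] [0.5316 0.3794]
cplug [0.438  0.2424] [0.4302 0.1868]
bplug [0.6487 0.2778] [0.6375 0.2262]
box top NL NR [0.5653 0.154 ] [0.7008 0.1688]
case rim [0.3884 0.308 ] [0.3884 0.1365]
at [0.5017 0.269  0.3611] 94.79 t 1.1 w 0.0857 F [-0.3  1.1 -0.4]
-0.133 0.037 0.001 -0.004 rows 2.8
```

View pics/w1c.png

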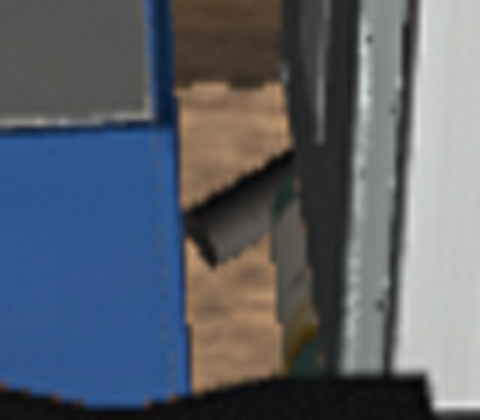

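```bash
python3 -c "
from h import *
plan((.4355,.22,.15,81),(.4355,.22,.05,81),(.4355,.22,.005,81))"
```

```text
at [0.5017 0.269  0.3611] 94.79 t 1.1 w 0.0857 F [-0.3  1.1 -0.4]
-0.043 -0.070 0.211 0.241 rows 4.5
0.000 0.000 0.100 -0.000 rows 2.0
0.000 0.000 0.045 -0.000 rows 0.9
```

Call:
{"api": "drive_tool", "payload": {
  "increments": "-0.043 -0.070 0.211 0.241;-0.043 -0.070 0.211 0.241;-0.043 -0.070 0.211 0.241;-0.043 -0.070 0.211 0.241;-0.043 -0.070 0.211 0.241",
  "claw": 0.5
}}

```text
time_s: 1.65
ee_pos: [0.4301, 0.2223, 0.1461]
tool_rot: [-179.7, 0.2, 81.5]
wrist_force: [-0.2, 0.3, -0.0]
gripper_width: 0.0429
finger_force: 0.0
```

Call:
{"api": "drive_tool", "payload": {
  "increments": "0 0 0.03 0;0 0 0.06 0;0 0 0.09 0;0 0 0.1 0;0 0 0.1 0"
}}

```text
time_s: 2.15
ee_pos: [0.4327, 0.2228, 0.0489]
tool_rot: [-179.8, 0.1, 81.4]
wrist_force: [-1.5, 0.8, 0.2]
gripper_width: 0.0423
finger_force: 0.0
```

```bash
python3 -c "
from h import *
plan((.4355,.22,.005,81))
snap('wrist','w2')"
```

```text
at [0.4327 0.2228 0.0489] 81.36 t 2.1 w 0.0423 F [-1.5  0.8  0.2]
-0.002 0.003 0.044 0.006 rows 0.9
```

View pics/w2.png

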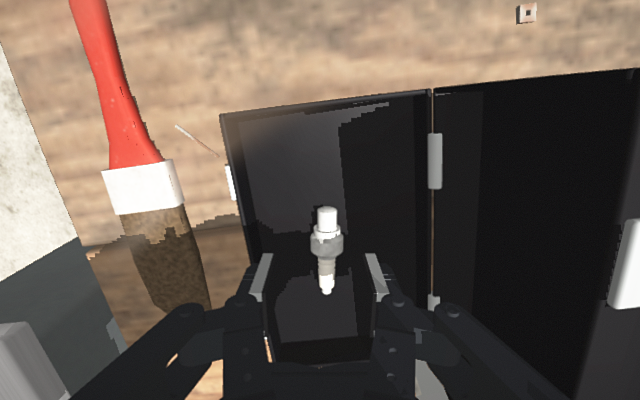

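The plug runs from its thick end (327,208) to its thin end (326,292), between the fingertips (262 and 377, row 260), as wanted.

```bash
python3 -c "
from h import *
c=manip.get_calibration('wrist')
P=plane(c,[(327,208),(328,245),(326,292)],[.013,.013,.010]);print(P.round(4)); 
d=P[0]-P[2];print(np.linalg.norm(d),np.degrees(np.arctan2(d[1],d[0])))
print(proj(c,[[.4327,.2228,.049]]))
"
```

```text
[[0.4413 0.2406 0.013 ]
 [0.4384 0.2153 0.013 ]
 [0.4317 0.1779 0.01  ]]
0.06358376336304453 81.24658005103156
[[317.30789229 263.92335439]]
```

Call:
{"api": "drive_tool", "payload": {
  "increments": "-0.005 0.006 0.02 0;-0.005 0.006 0.035 0;-0.005 0.006 0.043 0;-0.005 0.006 0.043 0;-0.005 0.006 0.043 0"
}}

```text
time_s: 2.7
ee_pos: [0.4406, 0.2169, 0.0084]
tool_rot: [179.9, -0.1, 81.2]
wrist_force: [1.3, 0.3, -0.1]
gripper_width: 0.0423
finger_force: 0.0
```

Call:
{"api": "drive_tool", "payload": {
  "increments": "0 0 0 0;0 0 0 0;0 0 0 0;0 0 0 0;0 0 0 0",
  "claw": 0,
  "force": 60
}}

```text
time_s: 3.2
ee_pos: [0.4406, 0.2167, 0.0085]
tool_rot: [179.9, -0.1, 81.2]
wrist_force: [-1.1, -0.0, 6.4]
gripper_width: 0.0175
finger_force: 58.6
```

Call:
{"api": "drive_tool", "payload": {
  "increments": "0 0 -0.03 0;0 0 -0.08 0;0 0 -0.13 0;0 0 -0.18 0;0 0 -0.22 0"
}}

```text
time_s: 3.7
ee_pos: [0.4402, 0.2162, 0.2306]
tool_rot: [179.9, -0.1, 81.2]
wrist_force: [0.4, 1.3, -0.6]
gripper_width: 0.0179
finger_force: 59.2
```

```bash
python3 -c "
from h import *
plan((.53,.13,.25,92),(.628,.061,.25,94.5),(.628,.061,.165,94.5),(.628,.061,.105,94.5))"
```

```text
at [0.4402 0.2162 0.2306] 81.16 t 3.7 w 0.0179 F [ 0.4  1.3 -0.6]
-0.071 0.102 -0.019 -0.189 rows 2.5
-0.072 0.096 -0.000 -0.044 rows 2.4
0.000 0.000 0.085 -0.000 rows 1.7
0.000 0.000 0.060 -0.000 rows 1.2
```

Call:
{"api": "drive_tool", "payload": {
  "increments": "-0.071 0.102 -0.019 -0.189;-0.071 0.102 -0.019 -0.189;-0.071 0.102 -0.019 -0.189;-0.071 0.102 -0.019 -0.189"
}}

```text
time_s: 4.1
ee_pos: [0.5329, 0.125, 0.2472]
tool_rot: [179.8, 0.1, 91.5]
wrist_force: [0.2, -0.8, -0.2]
gripper_width: 0.0174
finger_force: 59.2
```

Call:
{"api": "drive_tool", "payload": {
  "increments": "-0.072 0.096 0 -0.044;-0.072 0.096 0 -0.044;-0.072 0.096 0 -0.044;-0.072 0.096 0 -0.044;-0.072 0.096 0 -0.044"
}}

```text
time_s: 4.6
ee_pos: [0.6275, 0.0625, 0.2456]
tool_rot: [-179.9, -0.0, 94.5]
wrist_force: [0.7, 0.1, -0.9]
gripper_width: 0.0176
finger_force: 59.2
```

```bash
python3 -c "
from h import *
plan((.628,.061,.185,94.5),(.628,.061,.145,94.5),(.628,.061,.105,94.5))
snap('wrist','w3')"
```

```text
at [0.6275 0.0625 0.2456] 94.54 t 4.6 w 0.0176 F [ 0.7  0.1 -0.9]
-0.002 0.000 0.061 0.001 rows 1.2
0.000 0.000 0.040 -0.000 rows 0.8
0.000 0.000 0.040 -0.000 rows 0.8
```

View pics/w3.png

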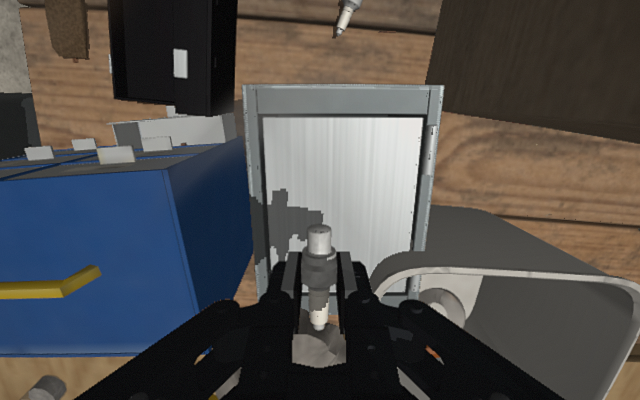

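The plug is held level over the mouth (mouth corners (263,116) and (423,116)). Now I check the mouth's position.

```bash
python3 -c "
from h import *
c=manip.get_calibration('wrist')
P=plane(c,[(263,116),(423,116),(245,86),(443,86)],.165);print(P.round(4))
P=plane(c,[(343,34),(352,4)],.01);print(P.round(4))
E=np.array(c['extrinsics']);print(E[:3,3])
"
```

```text
[[0.5814 0.1321 0.165 ]
 [0.6941 0.1414 0.165 ]
 [0.5685 0.1512 0.165 ]
 [0.7044 0.1624 0.165 ]]
[[0.6406 0.219  0.01  ]
 [0.6474 0.2495 0.01  ]]
[0.6202861 0.1445733 0.3887401]
```

Call:
{"api": "drive_tool", "payload": {
  "increments": "0 0 0.02 0;0 0 0.04 0;0 0 0.06 0;0 0 0.07 0;0 0 0.08 0"
}}

```text
time_s: 5.15
ee_pos: [0.6274, 0.0634, 0.1663]
tool_rot: [-180.0, -0.1, 94.6]
wrist_force: [-2.6, 1.4, 5.1]
gripper_width: 0.0176
finger_force: 59.7
```

Call:
{"api": "drive_tool", "payload": {
  "increments": "0 0 0.006 0;0 0 0.012 0;0 0 0.018 0;0 0 0.024 0;0 0 0.03 0"
}}

```text
time_s: 5.65
ee_pos: [0.63, 0.0616, 0.1373]
tool_rot: [179.7, 0.0, 94.5]
wrist_force: [2.6, 2.2, 6.7]
gripper_width: 0.0178
finger_force: 62.1
```

Call:
{"api": "drive_tool", "payload": {
  "increments": "0 0 0.007 0;0 0 0.014 0;0 0 0.021 0;0 0 0.028 0;0 0 0.035 0"
}}

```text
time_s: 6.15
ee_pos: [0.6323, 0.0605, 0.104]
tool_rot: [179.5, 0.1, 94.5]
wrist_force: [5.9, 0.2, 15.6]
gripper_width: 0.018
finger_force: 63.2
```

Call:
{"api": "drive_tool", "payload": {
  "increments": "0 0 0 0;0 0 0 0;0 0 0 0;0 0 0 0;0 0 0 0",
  "claw": 0.45
}}

```text
time_s: 6.65
ee_pos: [0.6384, 0.0616, 0.1078]
tool_rot: [178.7, 0.0, 94.5]
wrist_force: [18.3, 0.7, 12.9]
gripper_width: 0.038
finger_force: 2.9
```

Call:
{"api": "drive_tool", "payload": {
  "increments": "0 0 0 0;0 0 -0.02 0;0 0 -0.05 0;0 0 -0.09 0;0 0 -0.13 0"
}}

```text
time_s: 7.15
ee_pos: [0.6278, 0.0601, 0.2315]
tool_rot: [-179.9, 0.1, 94.4]
wrist_force: [-0.3, 0.7, 0.3]
gripper_width: 0.0386
finger_force: 0.0
```

```bash
python3 -c "
from h import *
snap('wrist','w4')
plan((.64,.15,.25,90),(.643,.25,.15,77),(.643,.25,.06,77))"
```

```text
at [0.6315 0.0603 0.2397] 94.45 t 7.2 w 0.0383 F [ 3.1 -0.4  5.2]
0.089 0.015 -0.010 0.078 rows 1.8
0.100 0.003 0.100 0.227 rows 2.8
0.000 0.000 0.090 -0.000 rows 1.8
```

View pics/w4.png

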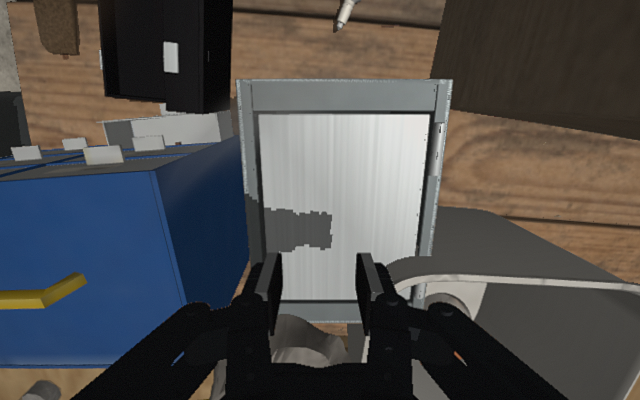

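The flap is shut and empty, so plug one is in. Next comes the bench plug; first I check the clearance to the wooden cabinet.

```bash
python3 -c "
from h import *
c=manip.get_calibration('side')
print(plane(c,[(205,232),(243,178)],0).round(3))
plan((.64,.17,.25,88),(.644,.254,.15,77.5),(.644,.254,.06,77.5))"
```

```text
[[ 0.778  0.292  0.   ]
 [ 0.787  0.055 -0.   ]]
at [0.6315 0.0603 0.2397] 94.45 t 7.2 w 0.0383 F [ 3.1 -0.4  5.2]
0.109 0.017 -0.010 0.113 rows 2.2
0.084 0.001 0.100 0.183 rows 2.6
0.000 0.000 0.090 -0.000 rows 1.8
```

Clear. I'll approach the bench plug.

Call:
{"api": "drive_tool", "payload": {
  "increments": "0.109 0.017 -0.01 0.113;0.109 0.017 -0.01 0.113;0.109 0.017 -0.01 0.113;0.109 0.017 -0.01 0.113",
  "claw": 0.6
}}

```text
time_s: 7.6
ee_pos: [0.6362, 0.1747, 0.2399]
tool_rot: [-179.9, 0.0, 88.4]
wrist_force: [0.7, -0.1, 0.3]
gripper_width: 0.0513
finger_force: 0.0
```

Call:
{"api": "drive_tool", "payload": {
  "increments": "0.084 0.001 0.1 0.183;0.084 0.001 0.1 0.183;0.084 0.001 0.1 0.183;0.084 0.001 0.15 0.183;0.084 0.001 0.19 0.183"
}}

```text
time_s: 8.1
ee_pos: [0.6404, 0.2529, 0.0487]
tool_rot: [180.0, 0.2, 77.5]
wrist_force: [-0.4, 0.1, -0.4]
gripper_width: 0.0511
finger_force: 0.0
```

Call:
{"api": "drive_tool", "payload": {
  "increments": "0 0 0 0;0 0 0 0"
}}

```text
time_s: 8.3
ee_pos: [0.641, 0.2529, 0.0514]
tool_rot: [180.0, 0.1, 77.4]
wrist_force: [0.9, 0.6, 1.7]
gripper_width: 0.0511
finger_force: 0.0
```

```bash
cat >> h.py <<'E'
def white(f,roi):
    x0,y0,x1,y1=roi; g=f[y0:y1,x0:x1].astype(int)
    m=((g.min(2)>120)&(g.max(2)-g.min(2)<25)).astype(np.uint8)
    n,l,s,ce=cv2.connectedComponentsWithStats(m); 
    for i in range(1,n):
        if s[i,4]>60:
            pts=np.argwhere(l==i)[:,::-1]+[x0,y0]; (cx,cy),(w,h),a=cv2.minAreaRect(pts.astype(np.float32)); print(i,s[i,4],(round(cx),round(cy)),(round(w),round(h)),round(a),pts[pts[:,1].argmin()],pts[pts[:,1].argmax()])
E
python3 -c "
from h import *
plan()
c,f=snap('wrist','w5')
white(f,(200,100,450,330))"
```

```text
at [0.641  0.2529 0.0514] 77.42 t 8.3 w 0.0511 F [0.9 0.6 1.7]
1 910 (330, 220) (45, 29) 90 [331 198] [323 243]
```

View pics/w5.png

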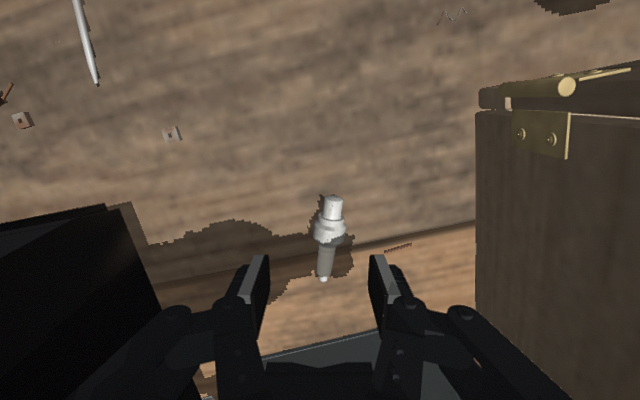

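The plug's thick end is at (335,197) and its thin end at (323,281), just ahead of the fingers.

```bash
python3 -c "
from h import *
c=manip.get_calibration('wrist')
P=plane(c,[(335,197),(323,281)],[.010,.007]);print(P.round(4)); d=P[0]-P[1];L=np.linalg.norm(d[:2]);a=np.degrees(np.arctan2(d[1],d[0]));print(L,a)
g=P.mean(0)+d/L*.008;print(g); plan((g[0],g[1],.003,a))"
```

```text
[[0.6574 0.2749 0.01  ]
 [0.6364 0.2142 0.007 ]]
0.06415132498031642 70.88909525439315
[0.6494969  0.25211116 0.00887412]
at [0.6423 0.2539 0.0534] 77.44 t 8.3 w 0.0513 F [0.  0.1 0.6]
-0.000 0.007 0.050 0.114 rows 1.0
```

Call:
{"api": "drive_tool", "payload": {
  "increments": "0 0.007 0.02 0.114;0 0.007 0.035 0.114;0 0.007 0.046 0.114;0 0.007 0.048 0.114;0 0.007 0.048 0.114"
}}

```text
time_s: 8.85
ee_pos: [0.6471, 0.2542, 0.0034]
tool_rot: [-180.0, 0.0, 71.1]
wrist_force: [-0.4, -0.2, 0.8]
gripper_width: 0.051
finger_force: 0.0
```

Call:
{"api": "drive_tool", "payload": {
  "increments": "0 0 0 0;0 0 0 0;0 0 0 0;0 0 0 0;0 0 0 0",
  "claw": 0
}}

```text
time_s: 9.35
ee_pos: [0.648, 0.2545, 0.0045]
tool_rot: [179.9, -0.1, 71.0]
wrist_force: [-0.7, 0.0, 4.8]
gripper_width: 0.0179
finger_force: 58.8
```

Call:
{"api": "drive_tool", "payload": {
  "increments": "0 0 -0.03 0;0 0 -0.08 0;0 0 -0.13 0;0 0 -0.18 0;0 0 -0.24 0"
}}

```text
time_s: 9.85
ee_pos: [0.6467, 0.2539, 0.2348]
tool_rot: [-180.0, 0.0, 71.0]
wrist_force: [1.0, 0.6, -1.4]
gripper_width: 0.0181
finger_force: 59.0
```

Call:
{"api": "drive_tool", "payload": {
  "increments": "0 0 0 0"
}}

```text
time_s: 9.95
ee_pos: [0.651, 0.2549, 0.2424]
tool_rot: [179.4, -0.6, 71.0]
wrist_force: [1.2, -0.1, -0.8]
gripper_width: 0.0176
finger_force: 59.0
```

```bash
python3 -c "
from h import *
plan((.64,.15,.25,88),(.628,.060,.25,94.5),(.628,.060,.165,94.5))"
```

```text
at [0.651  0.2549 0.2424] 71.04 t 9.9 w 0.0176 F [ 1.2 -0.1 -0.8]
-0.103 0.024 -0.008 -0.296 rows 2.1
-0.090 -0.009 -0.000 -0.113 rows 1.8
0.000 0.000 0.085 -0.000 rows 1.7
```

Call:
{"api": "drive_tool", "payload": {
  "increments": "-0.103 0.024 -0.008 -0.296;-0.103 0.024 -0.008 -0.296;-0.103 0.024 -0.008 -0.296;-0.103 0.024 -0.008 -0.296"
}}

```text
time_s: 10.35
ee_pos: [0.6365, 0.1457, 0.2412]
tool_rot: [180.0, 0.0, 87.7]
wrist_force: [0.1, 1.1, -1.0]
gripper_width: 0.018
finger_force: 59.0
```

Call:
{"api": "drive_tool", "payload": {
  "increments": "-0.09 -0.009 0 -0.113;-0.09 -0.009 0 -0.113;-0.09 -0.009 0.02 -0.113;-0.09 -0.009 0.05 -0.113;-0.09 -0.009 0.075 -0.113"
}}

```text
time_s: 10.85
ee_pos: [0.624, 0.0617, 0.1644]
tool_rot: [-180.0, -0.1, 94.5]
wrist_force: [1.3, -1.2, 5.8]
gripper_width: 0.0178
finger_force: 59.8
```

Call:
{"api": "drive_tool", "payload": {
  "increments": "0 0 0.007 0;0 0 0.014 0;0 0 0.021 0;0 0 0.028 0;0 0 0.035 0"
}}

```text
time_s: 11.35
ee_pos: [0.627, 0.0604, 0.1334]
tool_rot: [179.6, -0.1, 94.5]
wrist_force: [1.4, 1.6, 5.6]
gripper_width: 0.0176
finger_force: 61.8
```

Call:
{"api": "drive_tool", "payload": {
  "increments": "0 0 0.007 0;0 0 0.014 0;0 0 0.021 0;0 0 0.028 0;0 0 0.035 0"
}}

```text
time_s: 11.85
ee_pos: [0.6334, 0.0596, 0.1034]
tool_rot: [178.8, -0.0, 94.5]
wrist_force: [12.7, 1.3, 23.3]
gripper_width: 0.0181
finger_force: 65.0
```

Call:
{"api": "drive_tool", "payload": {
  "increments": "0 0 0 0;0 0 0 0;0 0 -0.003 0;0 0 -0.003 0;0 0 -0.003 0",
  "claw": 0.4
}}

```text
time_s: 12.35
ee_pos: [0.6373, 0.0607, 0.1078]
tool_rot: [178.3, -0.0, 94.5]
wrist_force: [22.2, 2.3, 13.7]
gripper_width: 0.0342
finger_force: 2.6
```

Call:
{"api": "drive_tool", "payload": {
  "increments": "0 0 0 0;0 0 -0.02 0;0 0 -0.05 0;0 0 -0.09 0;0 0 -0.13 0"
}}

```text
time_s: 12.85
ee_pos: [0.6241, 0.0589, 0.2304]
tool_rot: [-180.0, 0.0, 94.5]
wrist_force: [0.9, 0.9, -0.5]
gripper_width: 0.0341
finger_force: 0.0
```

Call:
{"api": "drive_tool", "payload": {
  "increments": "0 0 0 0;0 0 0 0;0 0 0 0;0 0 0 0"
}}

```text
time_s: 13.25
ee_pos: [0.6234, 0.0593, 0.2275]
tool_rot: [-179.8, 0.0, 94.5]
wrist_force: [0.1, -0.1, 0.7]
gripper_width: 0.0341
finger_force: 0.0
```

```bash
python3 -c "
from h import *
c,f=snap('wrist','w6')
c,g=snap('side','s6')
f=cv2.resize(f,(480,300));g=cv2.resize(g,(480,300));cv2.imwrite('pics/c6.png',np.vstack([f,g]))
plan((.56,.25,.25,95),(.446,.42,.2,107),(.446,.42,.06,107))"
```

```text
at [0.6237 0.0593 0.2279] 94.47 t 13.3 w 0.0342 F [0.5 0.9 0.4]
0.195 -0.049 -0.022 -0.009 rows 4.0
0.179 -0.099 0.050 -0.209 rows 4.2
0.000 0.000 0.140 -0.000 rows 2.8
```

View pics/c6.png

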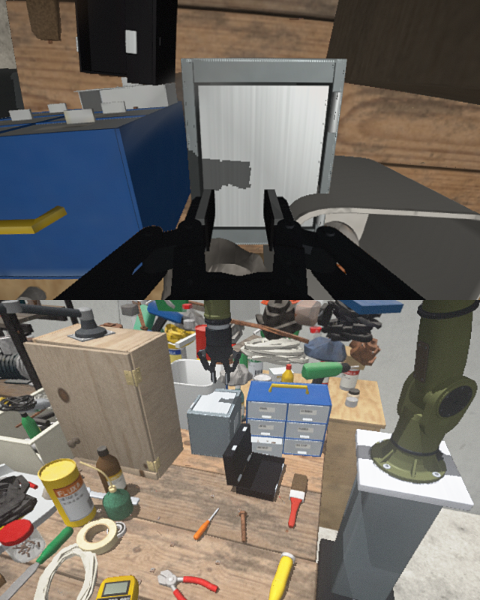

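Flap shut and empty again; case empty; bolt still at side pixel (324,300), driver untouched. On to the bolt.

Call:
{"api": "drive_tool", "payload": {
  "increments": "0.195 -0.049 -0.022 -0.009;0.195 -0.049 -0.022 -0.009;0.195 -0.049 -0.022 -0.009;0.195 -0.049 -0.022 -0.009;0.195 -0.049 -0.022 -0.009",
  "claw": 0.6
}}

```text
time_s: 13.85
ee_pos: [0.5563, 0.2599, 0.2509]
tool_rot: [-179.9, -0.3, 95.7]
wrist_force: [-0.6, -0.2, 0.1]
gripper_width: 0.0515
finger_force: 0.0
```

Call:
{"api": "drive_tool", "payload": {
  "increments": "0.179 -0.099 0.05 -0.209;0.179 -0.099 0.05 -0.209;0.179 -0.099 0.05 -0.209;0.179 -0.099 0.05 -0.209;0.179 -0.099 0.05 -0.209"
}}

```text
time_s: 14.35
ee_pos: [0.4395, 0.4255, 0.1986]
tool_rot: [-179.7, -0.1, 107.6]
wrist_force: [-0.3, -0.0, -0.3]
gripper_width: 0.0515
finger_force: 0.0
```

Call:
{"api": "drive_tool", "payload": {
  "increments": "0 0 0.05 0;0 0 0.1 0;0 0 0.135 0;0 0 0.135 0;0 0 0.135 0"
}}

```text
time_s: 14.85
ee_pos: [0.4465, 0.4192, 0.0665]
tool_rot: [-180.0, 0.0, 106.9]
wrist_force: [0.8, 0.4, 0.9]
gripper_width: 0.0515
finger_force: 0.0
```

```bash
python3 -c "
from h import *
plan()
snap('wrist','w7')"
```

```text
at [0.4465 0.4192 0.0665] 106.93 t 14.8 w 0.0515 F [0.8 0.4 0.9]
```

View pics/w7.png

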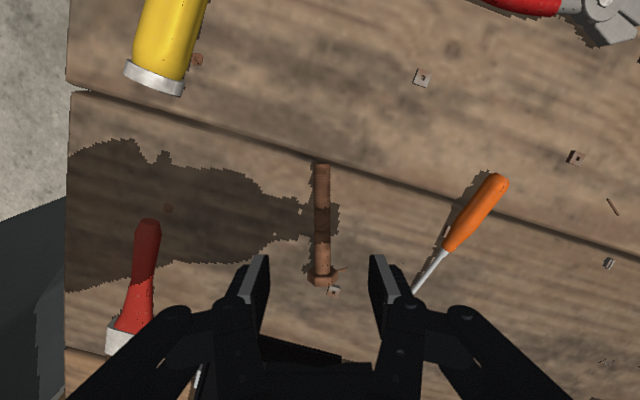

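The bolt's free end is at (322,164) and its head end at (321,284); the driver's handle runs from (499,178) to (447,250). I compute both.

```bash
python3 -c "
from h import *
c=manip.get_calibration('wrist')
P=plane(c,[(322,164),(321,284)],[.009,.010]);print(P.round(4)); d=P[0]-P[1];L=np.linalg.norm(d[:2]);a=np.degrees(np.arctan2(d[1],d[0]));print(L,a)
g=P.mean(0)-d/L*.004;print(g); plan((g[0],g[1],.003,a))
P=plane(c,[(502,178),(447,250)],.008);print(P.round(4)); d=P[0]-P[1];L=np.linalg.norm(d[:2]);print(L,np.degrees(np.arctan2(d[1],d[0])))"
```

```text
[[0.4365 0.4611 0.009 ]
 [0.4628 0.3729 0.01  ]]
0.09203203242313733 106.63748740817438
[0.45080641 0.41317504 0.00954346]
at [0.4475 0.4202 0.0682] 106.93 t 14.9 w 0.0514 F [ 0.4  0.3 -0.6]
-0.008 0.001 0.065 0.005 rows 1.3
[[0.5584 0.4882 0.008 ]
 [0.5445 0.4264 0.008 ]]
0.06326725785706189 77.3065597677427
```

Call:
{"api": "drive_tool", "payload": {
  "increments": "-0.008 0.001 0.03 0;-0.008 0.001 0.05 0;-0.008 0.001 0.063 0;-0.008 0.001 0.065 0;-0.008 0.001 0.065 0"
}}

```text
time_s: 15.4
ee_pos: [0.4501, 0.4132, 0.0027]
tool_rot: [179.9, -0.1, 107.0]
wrist_force: [0.4, -0.2, 0.6]
gripper_width: 0.0512
finger_force: 0.0
```

Call:
{"api": "drive_tool", "payload": {
  "increments": "0 0 0 0;0 0 0 0;0 0 0 0;0 0 0 0;0 0 0 0",
  "claw": 0,
  "force": 80
}}

```text
time_s: 15.9
ee_pos: [0.4498, 0.4129, 0.0025]
tool_rot: [179.9, -0.1, 107.0]
wrist_force: [-0.9, -0.5, 6.2]
gripper_width: 0.0087
finger_force: 78.4
```

Call:
{"api": "drive_tool", "payload": {
  "increments": "0 0 -0.03 0;0 0 -0.08 0;0 0 -0.13 0;0 0 -0.18 0;0 0 -0.24 0"
}}

```text
time_s: 16.4
ee_pos: [0.449, 0.4118, 0.2331]
tool_rot: [-180.0, 0.0, 107.0]
wrist_force: [0.7, 0.6, -0.4]
gripper_width: 0.0087
finger_force: 78.3
```

Call:
{"api": "drive_tool", "payload": {
  "increments": "0 0 0 0;0 0 0 0"
}}

```text
time_s: 16.6
ee_pos: [0.4498, 0.4126, 0.2326]
tool_rot: [179.9, -0.1, 107.0]
wrist_force: [0.4, -0.1, -1.1]
gripper_width: 0.0086
finger_force: 78.4
```

```bash
python3 -c "
from h import *
plan((.53,.26,.25,97),(.61,.10,.25,94.5),(.632,.062,.25,94.5))"
```

```text
at [0.4498 0.4126 0.2326] 106.96 t 16.6 w 0.0086 F [ 0.4 -0.1 -1.1]
-0.169 0.032 -0.017 0.174 rows 3.5
-0.169 0.060 -0.000 0.044 rows 3.6
-0.040 0.019 -0.000 -0.000 rows 0.9
```

Call:
{"api": "drive_tool", "payload": {
  "increments": "-0.169 0.032 -0.017 0.174;-0.169 0.032 -0.017 0.174;-0.169 0.032 -0.017 0.174;-0.169 0.032 -0.017 0.174;-0.169 0.032 -0.017 0.174"
}}

```text
time_s: 17.1
ee_pos: [0.531, 0.2537, 0.2464]
tool_rot: [-179.9, 0.2, 96.5]
wrist_force: [-0.5, -0.0, -1.4]
gripper_width: 0.0083
finger_force: 78.4
```

Call:
{"api": "drive_tool", "payload": {
  "increments": "-0.169 0.06 0 0.044;-0.169 0.06 0 0.044;-0.169 0.06 0 0.044;-0.209 0.08 0 0.044;-0.209 0.08 0 0.044"
}}

```text
time_s: 17.6
ee_pos: [0.6345, 0.0573, 0.2459]
tool_rot: [-179.8, 0.2, 94.2]
wrist_force: [-0.1, -0.5, 0.3]
gripper_width: 0.0086
finger_force: 78.4
```

Call:
{"api": "drive_tool", "payload": {
  "increments": "0 0 0 0"
}}

```text
time_s: 17.7
ee_pos: [0.6344, 0.0573, 0.2457]
tool_rot: [-179.8, 0.2, 94.1]
wrist_force: [0.1, 0.0, -1.1]
gripper_width: 0.0086
finger_force: 78.4
```

```bash
python3 -c "
from h import *
plan((.632,.060,.165,94.5))
snap('wrist','w8')"
```

```text
at [0.6344 0.0573 0.2457] 94.08 t 17.7 w 0.0086 F [ 0.1  0.  -1.1]
0.003 -0.002 0.081 -0.007 rows 1.6
```

View pics/w8.png

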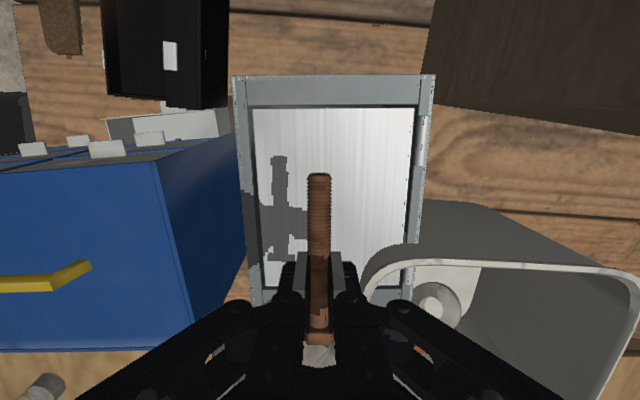

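The bolt is held level over the mouth, its free end at (320,175). I push it through, stopping a little shallower, since the force rose at the bottom.

Call:
{"api": "drive_tool", "payload": {
  "increments": "0.003 -0.002 0.03 0;0.003 -0.002 0.05 0;0.003 -0.002 0.065 0;0.003 -0.002 0.075 0;0.003 -0.002 0.081 0"
}}

```text
time_s: 18.25
ee_pos: [0.6313, 0.0662, 0.1662]
tool_rot: [-179.9, -0.0, 94.6]
wrist_force: [0.4, 0.2, -1.1]
gripper_width: 0.0085
finger_force: 78.4
```

Call:
{"api": "drive_tool", "payload": {
  "increments": "0 0 0.007 0;0 0 0.014 0;0 0 0.021 0;0 0 0.028 0;0 0 0.035 0"
}}

```text
time_s: 18.75
ee_pos: [0.6311, 0.0646, 0.1316]
tool_rot: [-179.9, 0.0, 94.4]
wrist_force: [-4.3, -1.3, 2.7]
gripper_width: 0.0082
finger_force: 85.5
```

Call:
{"api": "drive_tool", "payload": {
  "increments": "0 0 0.006 0;0 0 0.012 0;0 0 0.018 0;0 0 0.022 0;0 0 0.025 0"
}}

```text
time_s: 19.25
ee_pos: [0.6335, 0.0655, 0.1078]
tool_rot: [179.8, -0.0, 94.5]
wrist_force: [-0.5, -0.6, 5.3]
gripper_width: 0.0082
finger_force: 83.1
```

Call:
{"api": "drive_tool", "payload": {
  "increments": "0 0 0.003 0;0 0 0.004 0;0 0 0.004 0"
}}

```text
time_s: 19.55
ee_pos: [0.6319, 0.0652, 0.1031]
tool_rot: [-180.0, -0.0, 94.5]
wrist_force: [-1.9, -0.6, 4.0]
gripper_width: 0.0081
finger_force: 82.9
```

Call:
{"api": "drive_tool", "payload": {
  "increments": "0 0 0 0;0 0 0 0;0 0 0 0;0 0 0 0;0 0 0 0",
  "claw": 0.35
}}

```text
time_s: 20.05
ee_pos: [0.6349, 0.0656, 0.1056]
tool_rot: [179.6, -0.0, 94.5]
wrist_force: [5.6, 1.3, 7.7]
gripper_width: 0.0295
finger_force: 2.4
```

Call:
{"api": "drive_tool", "payload": {
  "increments": "0 0 -0.01 0;0 0 -0.03 0;0 0 -0.06 0;0 0 -0.1 0;0 0 -0.145 0"
}}

```text
time_s: 20.55
ee_pos: [0.6306, 0.0648, 0.248]
tool_rot: [-179.8, 0.0, 94.5]
wrist_force: [0.6, 0.1, -0.2]
gripper_width: 0.0298
finger_force: 0.0
```

Call:
{"api": "drive_tool", "payload": {
  "increments": "0 0 0 0;0 0 0 0;0 0 0 0"
}}

```text
time_s: 20.85
ee_pos: [0.631, 0.0651, 0.2467]
tool_rot: [-179.8, 0.0, 94.5]
wrist_force: [0.2, 0.3, -1.2]
gripper_width: 0.0301
finger_force: 0.0
```

```bash
python3 -c "
from h import *
c,f=snap('wrist','w9')
c,g=snap('side','s9')
f=cv2.resize(f,(480,300));g=cv2.resize(g,(480,300));cv2.imwrite('pics/c9.png',np.vstack([f,g]))
plan((.58,.26,.25,86),(.546,.448,.2,77.3))"
```

```text
at [0.6309 0.0651 0.2463] 94.47 t 20.9 w 0.0301 F [-0.   0.   0.1]
0.198 -0.036 -0.004 0.148 rows 4.0
0.185 -0.047 0.050 0.152 rows 3.9
```

View pics/c9.png

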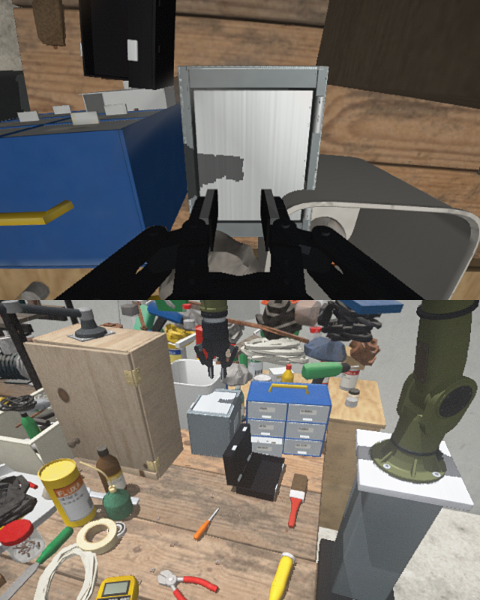

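All scrap is through and the flap is shut. Next, the screwdriver: hover, then locate its handle by an orange mask.

Call:
{"api": "drive_tool", "payload": {
  "increments": "0.198 -0.036 -0.004 0.148;0.198 -0.036 -0.004 0.148;0.198 -0.036 -0.004 0.148;0.198 -0.036 -0.004 0.148;0.198 -0.036 -0.004 0.148",
  "claw": 0.6
}}

```text
time_s: 21.45
ee_pos: [0.5761, 0.2698, 0.2503]
tool_rot: [-179.7, -0.2, 86.8]
wrist_force: [0.2, 0.0, -0.1]
gripper_width: 0.0512
finger_force: 0.0
```

Call:
{"api": "drive_tool", "payload": {
  "increments": "0.185 -0.047 0.05 0.152;0.185 -0.047 0.05 0.152;0.185 -0.047 0.05 0.152;0.185 -0.047 0.05 0.152;0.185 -0.047 0.1 0.152"
}}

```text
time_s: 21.95
ee_pos: [0.5439, 0.4592, 0.1549]
tool_rot: [179.9, -0.7, 78.0]
wrist_force: [0.7, 1.2, -0.6]
gripper_width: 0.0513
finger_force: 0.0
```

Call:
{"api": "drive_tool", "payload": {
  "increments": "0 0 0 0;0 0 0.04 0;0 0 0.04 0;0 0 0.04 0"
}}

```text
time_s: 22.35
ee_pos: [0.5473, 0.4459, 0.113]
tool_rot: [-180.0, 0.1, 77.2]
wrist_force: [0.1, -0.3, -0.2]
gripper_width: 0.0513
finger_force: 0.0
```

```bash
python3 -c "
from h import *
c,f=snap('wrist','w10')
h=cv2.cvtColor(f,cv2.COLOR_BGR2HSV); m=cv2.inRange(h,(5,170,90),(20,255,255))
n,l,s,ce=cv2.connectedComponentsWithStats(m)
for i in range(1,n):
    if s[i,4]>150: print(s[i],ce[i].round())
i=1+s[1:,4].argmax(); pts=np.argwhere(l==i)[:,::-1]
P=plane(c,pts,.008)[:,:2]; (ce,wh,a)=cv2.minAreaRect((P*1000).astype(np.float32)); print(ce,wh,a)
d=np.linalg.svd(P-P.mean(0),full_matrices=0)[2][0]; d*=np.sign(d[1]); an=np.degrees(np.arctan2(d[1],d[0])); print(P.mean(0),an)
g=np.array(ce)/1000-d*.007; print(g); plan((g[0],g[1],.003,an))"
```

```text
[ 307  151   20   74 1140] [317. 184.]
(547.818359375, 457.6192626953125) (63.63523864746094, 15.361310005187988) 78.89086151123047
[0.54869367 0.46170476] 79.65982490727659
[0.54656191 0.45073295]
at [0.548  0.4468 0.1145] 77.19 t 22.4 w 0.0513 F [0.4 0.  0.7]
0.003 -0.002 0.112 -0.043 rows 2.2
```

The mask gives 63.6 x 15.4 mm, which fits the handle.

Call:
{"api": "drive_tool", "payload": {
  "increments": "0.003 -0.002 0.04 -0.035;0.003 -0.002 0.07 -0.035;0.003 -0.002 0.095 -0.035;0.003 -0.002 0.11 -0.035;0.003 -0.002 0.111 -0.035"
}}

```text
time_s: 22.9
ee_pos: [0.5452, 0.4503, 0.001]
tool_rot: [-180.0, 0.1, 79.3]
wrist_force: [-0.0, 0.4, 0.7]
gripper_width: 0.0509
finger_force: 0.0
```

Call:
{"api": "drive_tool", "payload": {
  "increments": "0 0 0 0;0 0 0 0"
}}

```text
time_s: 23.1
ee_pos: [0.5468, 0.4518, 0.0038]
tool_rot: [179.9, -0.2, 79.3]
wrist_force: [-0.0, -0.5, 0.3]
gripper_width: 0.0511
finger_force: 0.0
```

Call:
{"api": "drive_tool", "payload": {
  "increments": "0 0 0 0;0 0 0 0;0 0 0 0;0 0 0 0;0 0 0 0",
  "claw": 0,
  "force": 60
}}

```text
time_s: 23.6
ee_pos: [0.5458, 0.4513, 0.0023]
tool_rot: [180.0, -0.1, 79.3]
wrist_force: [-1.6, -0.6, 5.8]
gripper_width: 0.0129
finger_force: 58.7
```

Call:
{"api": "drive_tool", "payload": {
  "increments": "0 0 -0.03 0;0 0 -0.08 0;0 0 -0.13 0;0 0 -0.18 0;0 0 -0.22 0"
}}

```text
time_s: 24.1
ee_pos: [0.5457, 0.4509, 0.2244]
tool_rot: [179.9, -0.1, 79.3]
wrist_force: [0.7, -0.5, -0.3]
gripper_width: 0.013
finger_force: 58.9
```

```bash
python3 -c "
from h import *
plan((.45,.35,.22,90),(.435,.24,.22,90),(.435,.24,.10,90),(.435,.24,.008,90))"
```

```text
at [0.5457 0.4509 0.2244] 79.28 t 24.1 w 0.013 F [ 0.7 -0.5 -0.3]
-0.117 -0.075 0.004 -0.187 rows 2.8
-0.110 -0.015 -0.000 -0.000 rows 2.2
0.000 0.000 0.120 -0.000 rows 2.4
0.000 0.000 0.092 -0.000 rows 1.8
```

Call:
{"api": "drive_tool", "payload": {
  "increments": "-0.117 -0.075 0.004 -0.187;-0.117 -0.075 0.004 -0.187;-0.117 -0.075 0.004 -0.187;-0.117 -0.075 0.004 -0.187"
}}

```text
time_s: 24.5
ee_pos: [0.4465, 0.3453, 0.2161]
tool_rot: [-179.7, 0.1, 89.9]
wrist_force: [0.4, 0.2, 0.6]
gripper_width: 0.0128
finger_force: 58.9
```

Call:
{"api": "drive_tool", "payload": {
  "increments": "-0.11 -0.015 0 0;-0.11 -0.015 0 0;-0.11 -0.015 0 0;-0.11 -0.015 0.05 0;-0.11 -0.015 0.1 0"
}}

```text
time_s: 25.0
ee_pos: [0.4367, 0.2409, 0.1179]
tool_rot: [179.7, -0.3, 89.9]
wrist_force: [-0.1, 1.6, -1.5]
gripper_width: 0.0129
finger_force: 58.9
```

Call:
{"api": "drive_tool", "payload": {
  "increments": "0 0 0 0;0 0 0 0;0 0 0 0"
}}

```text
time_s: 25.3
ee_pos: [0.4368, 0.2412, 0.1198]
tool_rot: [179.8, -0.1, 90.0]
wrist_force: [-0.6, -0.1, 1.2]
gripper_width: 0.0131
finger_force: 58.9
```

```bash
python3 -c "
from h import *
plan((.437,.24,.009,90))
snap('wrist','w11')"
```

```text
at [0.4368 0.2412 0.1198] 90.02 t 25.3 w 0.0131 F [-0.6 -0.1  1.2]
-0.001 0.000 0.111 0.000 rows 2.2
```

View pics/w11.png

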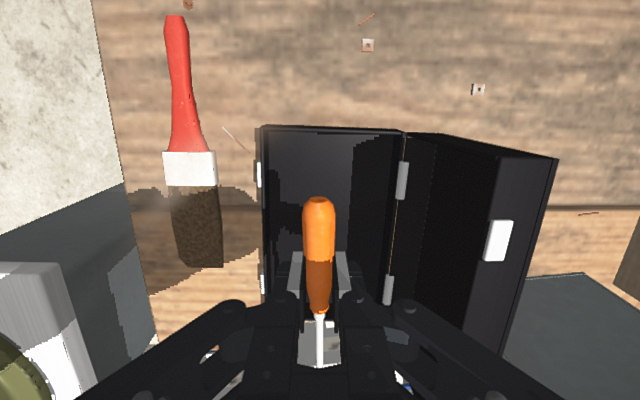

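The driver (handle end (318,200)) is held straight over the case bottom. Lower, let go, rise.

Call:
{"api": "drive_tool", "payload": {
  "increments": "-0.001 0 0.04 0;-0.001 0 0.07 0;-0.001 0 0.09 0;-0.001 0 0.105 0;-0.001 0 0.111 0"
}}

```text
time_s: 25.85
ee_pos: [0.4356, 0.2396, 0.0067]
tool_rot: [179.9, -0.0, 90.0]
wrist_force: [0.3, -0.3, 0.1]
gripper_width: 0.0131
finger_force: 58.9
```

Call:
{"api": "drive_tool", "payload": {
  "increments": "0 0 0 0;0 0 0.001 0"
}}

```text
time_s: 26.05
ee_pos: [0.4362, 0.2398, 0.0069]
tool_rot: [179.9, -0.1, 90.0]
wrist_force: [0.6, 0.3, -0.3]
gripper_width: 0.0134
finger_force: 58.9
```

Call:
{"api": "drive_tool", "payload": {
  "increments": "0 0 0 0;0 0 0 0;0 0 0 0;0 0 0 0",
  "claw": 0.35
}}

```text
time_s: 26.45
ee_pos: [0.4351, 0.239, 0.0057]
tool_rot: [180.0, -0.0, 90.0]
wrist_force: [1.3, 0.2, 0.4]
gripper_width: 0.0296
finger_force: 0.0
```

Call:
{"api": "drive_tool", "payload": {
  "increments": "0 0 -0.03 0;0 0 -0.08 0;0 0 -0.13 0;0 0 -0.18 0;0 0 -0.23 0"
}}

```text
time_s: 26.95
ee_pos: [0.4346, 0.2385, 0.2376]
tool_rot: [180.0, -0.0, 90.0]
wrist_force: [1.4, 0.5, -0.2]
gripper_width: 0.0299
finger_force: 0.0
```

```bash
python3 -c "
from h import *
c,f=snap('wrist','w12')
h=cv2.cvtColor(f,cv2.COLOR_BGR2HSV); m=cv2.inRange(h,(5,170,70),(20,255,255))
n,l,s,ce=cv2.connectedComponentsWithStats(m)
i=1+s[1:,4].argmax(); pts=np.argwhere(l==i)[:,::-1];print(s[i])
P=plane(c,pts,.011)[:,:2]; print(cv2.minAreaRect((P*1000).astype(np.float32)))
plan((.5,.22,.27,90),(.60,.22,.25,90))"
```

```text
[314 139  13  52 610]
((435.4800720214844, 246.31439208984375), (14.786349296569824, 63.09455871582031), 0.3910231292247772)
at [0.4385 0.2408 0.2464] 89.98 t 27.0 w 0.0298 F [3.3 1.8 6. ]
-0.021 0.062 -0.024 -0.000 rows 1.4
0.000 0.100 0.020 -0.000 rows 2.0
```

The driver lies in the case (handle centre (0.435, 0.246)). Now I go behind the lid with the fingers shut.

Call:
{"api": "drive_tool", "payload": {
  "increments": "-0.018 0.04 -0.02 0;-0.018 0.08 -0.02 0;-0.018 0.12 -0.02 0;-0.018 0.162 -0.02 0;-0.018 0.162 -0.02 0",
  "claw": 0
}}

```text
time_s: 27.5
ee_pos: [0.6005, 0.2192, 0.2522]
tool_rot: [-180.0, 0.3, 89.8]
wrist_force: [-0.4, -0.7, -0.2]
gripper_width: -0.0001
finger_force: 0.0
```

Call:
{"api": "drive_tool", "payload": {
  "increments": "0 0 0.05 0;0 0 0.1 0;0 0 0.14 0;0 0 0.155 0;0 0 0.155 0"
}}

```text
time_s: 28.0
ee_pos: [0.595, 0.2205, 0.0983]
tool_rot: [-179.8, 0.1, 90.0]
wrist_force: [-0.8, 0.1, 0.1]
gripper_width: -0.0001
finger_force: 0.0
```

```bash
python3 -c "
from h import *
c,g=snap('side','s13')
cv2.imwrite('pics/s13c.png',cv2.resize(g[90:330,200:440],None,fx=2.4,fy=2.4))
plan((.555,.222,.107,90),(.54,.222,.113,90),(.517,.222,.117,90),(.4937,.222,.1156,90),(.4717,.222,.108,90))"
```

```text
at [0.5968 0.221  0.1008] 90.01 t 28.1 w 0.0001 F [0.3 1.  0.3]
0.001 -0.042 -0.006 0.000 rows 0.8
-0.000 -0.015 -0.006 -0.000 rows 0.3
-0.000 -0.023 -0.004 -0.000 rows 0.5
-0.000 -0.023 0.001 -0.000 rows 0.5
-0.000 -0.022 0.008 -0.000 rows 0.5
```

View pics/s13c.png

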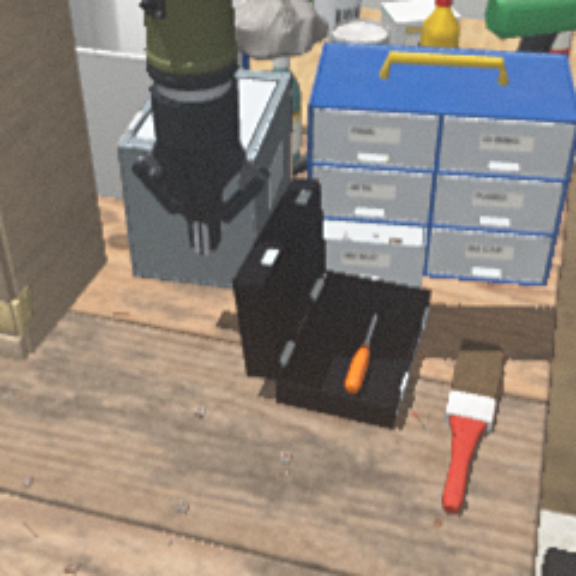

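The driver lies in the case, and the gripper (tip at (205,245)) stands behind the upright lid. Push it over.

Call:
{"api": "drive_tool", "payload": {
  "increments": "0 -0.02 -0.004 0;0 -0.04 -0.007 0;0 -0.05 -0.01 0;0 -0.058 -0.013 0;0 -0.068 -0.015 0"
}}

```text
time_s: 28.55
ee_pos: [0.5305, 0.2215, 0.1176]
tool_rot: [179.7, -0.1, 90.0]
wrist_force: [1.5, 0.9, 0.5]
gripper_width: 0.0
finger_force: 0.9
```

Call:
{"api": "drive_tool", "payload": {
  "increments": "0 -0.012 -0.002 0;0 -0.023 -0.002 0;0 -0.035 -0.001 0;0 -0.046 0.003 0;0 -0.057 0.007 0"
}}

```text
time_s: 29.05
ee_pos: [0.4707, 0.2208, 0.1078]
tool_rot: [-180.0, 0.0, 90.0]
wrist_force: [1.3, 0.7, 0.8]
gripper_width: -0.0
finger_force: 0.5
```

```bash
python3 -c "
from h import *
plan((.452,.222,.094,90),(.437,.222,.076,90),(.427,.222,.056,90))"
```

```text
at [0.4707 0.2208 0.1078] 90.01 t 29.1 w -0.0 F [1.3 0.7 0.8]
0.001 -0.019 0.014 0.000 rows 0.5
-0.000 -0.015 0.018 -0.000 rows 0.5
-0.000 -0.010 0.020 -0.000 rows 0.4
```

Following the arc as planned. Down to shut and press.

Call:
{"api": "drive_tool", "payload": {
  "increments": "0 -0.01 0.007 0;0 -0.019 0.014 0;0 -0.027 0.023 0;0 -0.034 0.032 0;0 -0.039 0.042 0"
}}

```text
time_s: 29.55
ee_pos: [0.4319, 0.2207, 0.0653]
tool_rot: [-180.0, 0.0, 90.0]
wrist_force: [0.1, -0.1, 1.5]
gripper_width: 0.0001
finger_force: 0.4
```

Call:
{"api": "drive_tool", "payload": {
  "increments": "0 -0.004 0.005 0;0 -0.008 0.01 0;0 -0.01 0.013 0;0 -0.012 0.015 0;0 -0.012 0.016 0"
}}

```text
time_s: 30.05
ee_pos: [0.4251, 0.2207, 0.0556]
tool_rot: [179.7, -0.1, 89.9]
wrist_force: [-7.6, -9.6, 42.6]
gripper_width: 0.0001
finger_force: 21.5
```

Call:
{"api": "drive_tool", "payload": {
  "increments": "0 0 0.001 0;0 0 0.001 0;0 0 0.001 0"
}}

```text
time_s: 30.35
ee_pos: [0.4252, 0.2206, 0.0555]
tool_rot: [179.7, -0.1, 89.9]
wrist_force: [-8.6, -10.9, 44.8]
gripper_width: -0.0001
finger_force: 22.3
```

Firm contact at z 0.0555, where the shut case's top is 0.056. Rise and look.

Call:
{"api": "drive_tool", "payload": {
  "increments": "0 0 -0.01 0;0 0 -0.05 0;0 0 -0.1 0;0 0 -0.15 0;0 0 -0.2 0"
}}

```text
time_s: 30.85
ee_pos: [0.4207, 0.2204, 0.2512]
tool_rot: [180.0, -0.0, 90.0]
wrist_force: [1.3, 0.7, 0.0]
gripper_width: 0.0003
finger_force: 0.0
```

Call:
{"api": "drive_tool", "payload": {
  "increments": "0 0 0 0;0 0 0 0;0 0 0 0;0 0 0 0;0 0 0 0"
}}

```text
time_s: 31.35
ee_pos: [0.4203, 0.2204, 0.2479]
tool_rot: [-179.9, 0.1, 90.0]
wrist_force: [-0.4, 0.0, 0.1]
gripper_width: 0.0003
finger_force: 0.0
```

```bash
python3 -c "
from h import *
c,g=snap('side','s14')
print(proj(c,[[.3875,.3075,.028],[.3875,.3075,.056],[.4975,.3075,.056],[.3875,.1325,.056]]).round())
cv2.imwrite('pics/s14c.png',cv2.resize(g[90:330,200:440],None,fx=2.4,fy=2.4))
plan()"
```

```text
[[365. 261.]
 [366. 251.]
 [315. 241.]
 [379. 201.]]
at [0.4204 0.2205 0.2481] 89.99 t 31.4 w 0.0003 F [-0.8 -0.1 -0.4]
```

View pics/s14c.png

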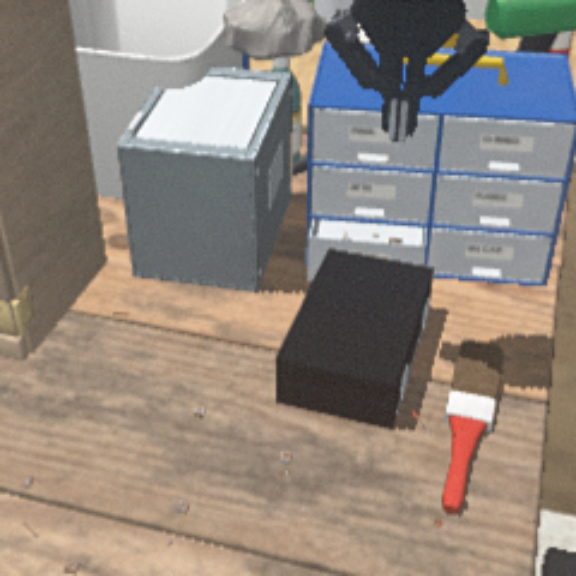

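The case is closed flat, its near-right top corner at about (395,385) as predicted (398,386). The flap is shut, the bench is clear and the brush has not moved.

```bash
python3 -c "
from cell import manip
print(manip.sign_off())"
```

```text
the job is handed in; nothing more can be done
None
```

The job is handed in: I found three pieces of scrap (one bolt and two spark plugs) and all three are in the scrap box with its flap shut, the screwdriver is in the case, and the case is closed; the sign-off returned no verdict.

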